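Shut the brush box and fasten its hasp

ROBOT

A 6-joint arm with a two-finger parallel gripper is mounted at the origin on the work surface. World frame = base frame: x ahead of the robot, y to its left, z up, the work surface at z = 0. Lengths are in m, angles in degrees, forces in N, time in s.
With the tool pointing down it reaches from about 0.3 to 0.75 m from the base axis. Payload 8.5 kg.
Tool frame: the origin (TCP) lies on the centre line of the jaws, within the pads' length; the fingertips stand env.tips_ahead ahead of it and the grasp point (between the pads) lies 8 mm behind it (env.tips_ahead is the distance from the TCP to the fingertips, in m); z points along the fingers, y is the direction in which the jaws open and shut (so a half turn about z gives the same grasp; the last joint's range is limited). The gripper opens to 85 mm and grips with 20 to 120 N. Pads are 22 mm wide; open, the fingers measure 114 mm over their backs; the gripper's body (76 mm by 85 mm) begins 54 mm behind the grasp point. The pads swing forward as they close: fully open they stand 13 mm farther back than shut.
Start: joints at [-80.059, 21.807, 74.336, -0, 83.858, -12.336], TCP at [0.208, -0.509, 0.222] pointing down, gripper open.
Joint ranges: [-178.18, 178.18], [-50.72, 133.34], [12.68, 142.11], [-81.47, 261.47], [9.98, 163.14], [-165.26, 165.26]. Speed limits (degrees/s): [136.94, 136.94, 180, 180, 180, 180].

INTERFACE

Orientations are given as a 3x3 rotation matrix whose columns are the frame's x, y, z axes.
In Python, from rig import env gives the robot as it stands.
- The arm moves only by the tool servo_tool, never from a script. Its argument "commands" is a list of rows, each an object with "linear": the shift along the tool's x, y, z in mm, a list of three; "angular": the turn, a rotation vector about the tool's x, y, z in degrees, a list of three; "gripper": the opening, from -1 (shut) to 1 (fully open). In form: [{"linear": [x, y, z], "angular": [rx, ry, rz], "gripper": gripper}, ...]. A call has 1 to 20 rows; each row is the pose to reach, as a shift and turn from the pose commanded when the call began, along the tool's axes at that moment; what a row does not reach only later rows make up. A row lasts 1/10 s, in which the tool goes at most 50 mm and 8.59 degrees, less where a joint would pass 70% of its speed; a pose out of reach is approached as far as the arm can. A call with a gripper value outside its range is refused whole. The fingers move at their own pace and stop on an object; "force" is the grip in N (left out, the last holds). Time passes only in rows, so rows that repeat a pose let the fingers close. It gives the time, the measured TCP pose, the force and the opening at its end, in the units of the state.
- env.observe(): the state, without advancing time (a new reading comes with each control period).
- env.get_image(name): name is "scene" or "top" or "wrist"; returns a dict with "frame" (420x560x3 uint8, blue, green, red), "fx", "fy", "cx", "cy" (pixels), "cam_to_world" (4x4, takes a point from camera to world coordinates); the wrist camera has in their place "T_tool_cam" (4x4, takes a point from camera to tool coordinates, whose origin is the TCP and whose axes are the flange's). Camera axes: x right, y up, looking along -z (the intrinsics and any distortion apply to the point x, -y, -z); pixel columns grow to the right and rows downward; lengths in m; the calibration is good to about 2 mm. A picture is of the moment at which its call begins: read the wrist's pose just before it. There is no depth.
- env.close_job(): hands the job in, once; it reports no verdict.
Trained networks look in a picture, given as the dict that the camera call returned (one of the last four; its "shot" number tells which), for a name from the list of things; names that differ only in an ending like _2 or _b are one class to them, and where a whole thing is asked for, a point or a joint stands for the part that bears it (a point fixed in the world has none). Each returns a list of dicts, best first, with "confidence" (0 to 1); they miss things now and then, are a little off and sometimes report something else, mostly with a low value. They report only what shows in the picture. A call takes as long as a camera call.
- env.trace(picture, query): "pixels" (420x560 bool, what is visible of it) and "extent" ([left, top, right, bottom] in pixels, round what is visible of it).
The state is a dict: "time_s": time; "q": joint angles; "qvel": joint speeds; "joint_efforts": joint torques, N m; "position": TCP position; "tool_rot": TCP orientation; "ft_force": force on the tool from outside, world axes, zero at the start; "wrist_torque": the same for the moment, N m; "grip_width": finger opening in m.
Only numpy, scipy, OpenCV 4.12 (cv2) and the standard library are available. Lean on these libraries where they do the work, as an engineer would, in place of code of your own. Each camera call takes 0.05 s, during which the arm holds its last target.

TASK

Put the brush box away for the day: lower its lid until it is fully shut, and then swing the brass hasp up and over so that it lies flat on the lid with the staple through its slot. Leave the other things on the table where they are.

Things in the scene. Friction and masses are not known exactly. Their poses are not given: they have to be found in the camera images.
- brush_box: Wooden brush box, fixed to the table: 140 mm deep (its x), 220 wide (its y), side walls 60 high and 8 thick. Origin under its centre; its +x points to the lid's hinge (back), its -x to the front with the brass hasp, z up. Two loose brushes lie in it and may shift.
- lid (a joint): Angle of the box's lid in rad: 0 shut, growing as the front edge rises (starts 0.45 to 1.0, stop at 1.5). The lid is a wooden slab 140 x 220 x 12 mm, hinged along the top of the box's back wall. The hinge is stiff and the lid stays where it is left; about 2 to 4 N downwards near the front edge closes it.
- lid_hinge (a point): Middle of the lid's hinge line: in the box's frame at x 70, y 0, z 60 mm. The line runs along the box's y; the shut lid's underside lies at this height and its top 12 mm above.
- lid_front (a point): Middle of the lid's front edge, on the lid's upper face, 140 mm from the hinge line; moves with the lid (box frame x -70, z 72 mm when shut).
- staple (a point): Top of the steel staple (the catch), a small loop standing 12 mm up from the lid's upper face, 13 mm wide in the box's y, 28 mm behind the lid's front edge, centred in y; moves with the lid.
- hasp (a joint): Angle of the brass hasp in rad about a line along the box's y: 0 flat over the shut lid with the staple through its slot, 1.57 upright, more when leaning out over the front (starts 1.8 to 2.4, stop at 2.7). Stiff hinge: it stays where left; about 0.5 to 1 N at the tip moves it; pinched by its edges it pivots in the pads.
- hasp_hinge (a point): Middle of the hasp's hinge line: in the box's frame at x -78, y 0, z 77 mm (8 mm in front of the box's front face, 5 mm above the shut lid's top).
- hasp_tip (a point): Middle of the hasp's free end; moves with the hasp. The hasp is a strap 68 mm long from hinge line to tip, 24 wide, 4 thick; slot (20 x 14 mm) centred 36 mm from the hinge, solid over the last 22 mm; at the tip a lip stands 8 mm up from the side that is uppermost when shut.
- brush_jar: Bystander: white ceramic jar 90 mm wide, 120 high, with brushes standing in it to about 270 mm; origin under its centre
- medium_bottle: Bystander: amber bottle, 60 mm wide, 140 high; origin under its centre
- pigment_jar: Bystander: glass jar with white cap, 70 mm wide, 80 high; origin under its centre
- dish_stack: Bystander: stack of three black dishes, 124 mm wide, 57 high; origin under its centre
- water_pot: Bystander: small blue pot, 60 mm wide, 65 high, standing beside the brush box; origin under its centre
- palette_knife: Bystander: palette knife 190 mm long, lying on the other side of the brush box; origin under its middle

How it is judged:
By the outcome, as a careful person would: the job done as asked, in the order asked, and still so for the second after the job is handed in, with the robot touching nothing.
It also fails if it takes over 61 s, if anything falls off the work surface, if the arm or the gripper's body presses on something with over 40 N, if the wrist force passes 120 N, or if a joint passes its speed limit or range.

## Working session

There is one attempt and no reset: what is moved stays moved. The work goes in short steps, Python scripts to look and compute and a tool call to move; the robot and the scene stay as the last step left them, time stands still between calls to the robot, and variables do not carry over. Pictures are saved under pics/ and viewed, and the job is handed in when it is done.

Besides the shell and the picture viewer there is one more tool, called as name([rows], argument=value, ...), one row to a line, values as JSON. servo_tool: Moves the arm, as the interface text tells. Its arguments: {"type":"object","properties":{"commands":{"type":"array","items":{"type":"object","properties":{"linear":{"type":"array","items":{"type":"number"}},"angular":{"type":"array","items":{"type":"number"}},"gripper":{"type":"number"}}}},"force":{"type":"number"}},"required":["commands"]}

```bash
ls; mkdir -p pics; cat > h.py <<'E'
from rig import env
import numpy as np, cv2
def shot(cam,name):
    p=env.get_image(cam); cv2.imwrite(f'pics/{name}.png',p['frame']); return p
def proj(p,X,T=None):
    M=p['cam_to_world'] if T is None else T
    c=np.linalg.inv(M)@np.append(X,1); return np.array([p['fx']*c[0]/-c[2]+p['cx'],p['fy']*-c[1]/-c[2]+p['cy']])
def ray(p,u,v,T=None):
    M=np.array(p['cam_to_world'] if T is None else T)
    d=M[:3,:3]@np.array([(u-p['cx'])/p['fx'],-(v-p['cy'])/p['fy'],-1]); return M[:3,3],d
def onz(p,u,v,z):
    o,d=ray(p,u,v); return o+d*(z-o[2])/d[2]
E
python3 - <<'E'
from h import *
s=env.observe(); print(s['time_s'],s['position'],env.tips_ahead,s['grip_width'])
for c in ['scene','top']:
    p=shot(c,c+'0'); print({k:v for k,v in p.items() if k!='frame'})
    for n in ['brush_box','lid','hasp','brush_jar','water_pot','palette_knife','medium_bottle','pigment_jar','dish_stack']:
        r=env.trace(p,n); print(c,n,[(x['confidence'],x['extent']) for x in r[:2]])
E
```

```text
pics
0.0 [ 0.20846135 -0.50863836  0.22119714] 0.011 0.08539673766293478
{'fx': 496.1270060012629, 'fy': 496.1270060012629, 'cx': 285.588805185503, 'cy': 203.15032072246407, 'cam_to_world': array([[-0.5363115 , -0.47932271,  0.69470837,  1.49183225],
       [ 0.84391491, -0.31753185,  0.43241316,  0.59824111],
       [ 0.01332658,  0.81818291,  0.57480356,  0.87623157],
       [ 0.        ,  0.        ,  0.        ,  1.        ]]), 'shot': 1}
scene brush_box [(0.78, [258.2, 185.0, 359.4, 280.4])]
scene lid [(0.81, [263.6, 183.2, 357.3, 260.6])]
scene hasp [(0.59, [366.7, 255.2, 395.6, 290.6]), (0.41, [322.6, 189.4, 334.6, 203.2])]
scene brush_jar [(0.71, [131.9, 117.0, 165.4, 194.9])]
scene water_pot [(0.56, [369.5, 254.0, 391.8, 291.0]), (0.21, [322.1, 186.1, 334.4, 199.4])]
scene palette_knife [(0.71, [439.6, 240.9, 493.6, 283.5]), (0.53, [220.8, 210.8, 262.6, 252.0])]
scene medium_bottle [(0.94, [168.9, 125.5, 189.4, 163.7])]
scene pigment_jar [(0.79, [427.8, 280.1, 463.7, 328.0])]
scene dish_stack [(0.7, [443.2, 237.3, 496.6, 283.7])]
{'fx': 478.37246735465607, 'fy': 478.37246735465607, 'cx': 282.0605256864376, 'cy': 209.52647194492, 'cam_to_world': array([[-0.01068165,  0.99911401, -0.04070748,  0.49306541],
       [-0.99993316, -0.01085287, -0.0039873 ,  0.00506465],
       [-0.00442556,  0.04066216,  0.99916315,  1.61000192],
       [ 0.        ,  0.        ,  0.        ,  1.        ]]), 'shot': 2}
top brush_box [(0.8, [213.0, 177.9, 286.2, 237.4])]
top lid [(0.91, [212.6, 177.5, 283.8, 209.4])]
top hasp [(0.65, [244.5, 223.1, 258.2, 235.9])]
top brush_jar [(0.96, [411.0, 180.1, 450.2, 206.1])]
top water_pot [(0.71, [181.2, 190.8, 199.9, 204.0])]
top palette_knife [(0.83, [304.7, 164.9, 311.3, 218.3])]
top medium_bottle [(0.71, [427.6, 241.9, 456.1, 261.3])]
top pigment_jar [(0.87, [126.2, 184.8, 150.3, 205.9]), (0.69, [214.1, 176.6, 289.0, 214.4])]
top dish_stack [(0.63, [118.3, 228.3, 157.1, 265.9])]
```

```bash
python3 - <<'E'
import cv2
a=cv2.imread('pics/top0.png')[140:300,100:480]; cv2.imwrite('pics/topc.png',cv2.resize(a,None,fx=2.1,fy=2.1,interpolation=2))
b=cv2.imread('pics/top0.png')[165:250,170:320]; cv2.imwrite('pics/topb.png',cv2.resize(b,None,fx=5,fy=5,interpolation=2))
b=cv2.imread('pics/scene0.png')[165:305,210:400]; cv2.imwrite('pics/sceneb.png',cv2.resize(b,None,fx=4,fy=4,interpolation=2))
E
```

```text
(no output)
```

View pics/topb.png

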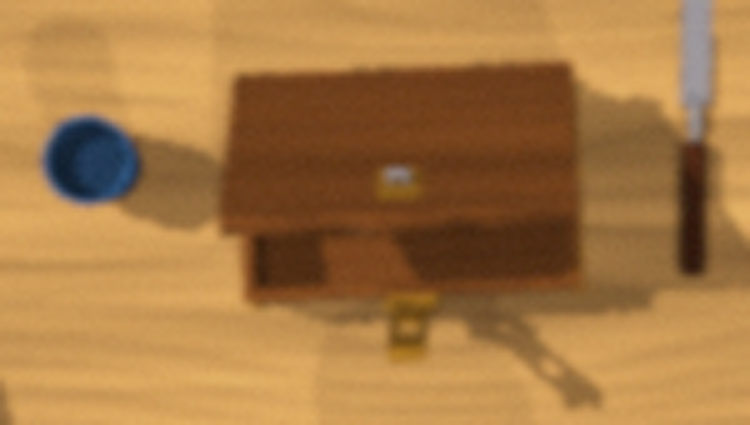

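View pics/sceneb.png

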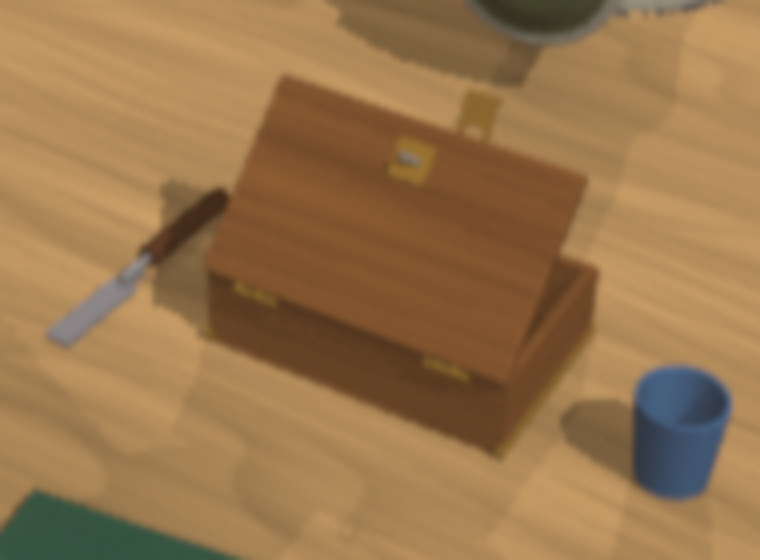

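View pics/top0.png

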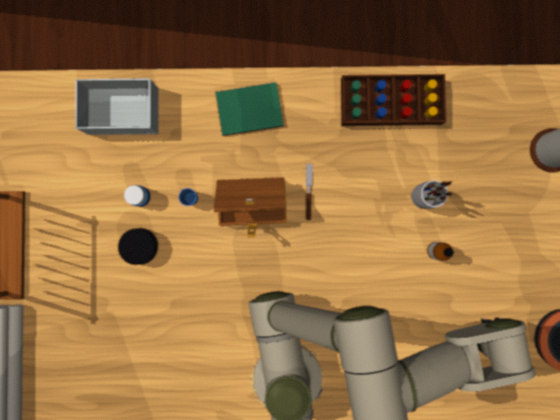

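```bash
cat > fit.py <<'E'
from h import *
from scipy.optimize import least_squares
def pts(a,h):
    def lid(s,y,t): # s from hinge forward, t up from underside
        return np.array([.07-s*np.cos(a)+t*np.sin(a)*1, y, .06+s*np.sin(a)+t*np.cos(a)])
    def hasp(s,y,t): return np.array([-.078+s*np.cos(h)-t*np.sin(h), y, .077+s*np.sin(h)+t*np.cos(h)])
    return lid,hasp
def W(P,x): c,s=np.cos(x[2]),np.sin(x[2]); return np.array([x[0]+c*P[0]-s*P[1],x[1]+s*P[0]+c*P[1],P[2]])
E
python3 - <<'E'
from fit import *
P={c:env.get_image(c) for c in ['scene','top']}
def model(x):
    lid,hasp=pts(x[3],x[4])
    return [('top',lid(.14,.11,.012),(214,211.4)),('top',lid(.14,-.11,.012),(286,208.6)),
    ('top',lid(0,.11,.012),(217,180)),('top',lid(0,-.11,.012),(284.4,177.8)),
    ('top',lid(.112,0,.024),(249.4,199.6)),('top',hasp(.068,0,0.004),(251,236.4)),
    ('top',np.array([-.07,-.11,.06]),(286,222)),
    ('scene',lid(.14,-.11,.012),(281.2,183.7)),('scene',lid(.14,.11,.012),(356.2,209.5)),
    ('scene',lid(0,-.11,.012),(262,232)),('scene',lid(0,.11,.012),(337.5,260)),
    ('scene',np.array([.07,.11,0]),(334.5,278)),('scene',np.array([.07,-.11,0]),(262,248.2)),
    ('scene',np.array([-.07,.11,.06]),(359.2,232)),('scene',lid(.112,0,.024),(312,203.7)),('scene',hasp(.068,0,.0),(330,188))]
def f(x): return np.concatenate([proj(P[c],W(p,x))-np.array(q) for c,p,q in model(x)])
r=least_squares(f,[.54,.07,0,.7,2.1],loss='soft_l1')
print(r.x,np.round(f(r.x).reshape(-1,2),1)); 
lid,hasp=pts(*r.x[3:])
for n,p in [('front',lid(.14,0,.012)),('staple',lid(.112,0,.024)),('hh',hasp(0,0,0)),('tip',hasp(.068,0,0))]: print(n,W(p,r.x))
s=env.observe();print(s['position'],s['tool_rot'])
E
```

```text
[0.57967781 0.11021412 0.03069053 0.7136722  1.96826785] [[-0.6  0.1]
 [-0.2 -0.1]
 [-0.6 -0.1]
 [-0.  -0.8]
 [ 0.   1. ]
 [ 0.1 -0.1]
 [ 0.3  0.8]
 [-0.3 -0.7]
 [ 0.6 -1.2]
 [-2.3 -1. ]
 [-2.   0.5]
 [ 0.4  1.2]
 [-0.3  1.3]
 [ 0.4 -0.7]
 [ 0.  -0. ]
 [ 0.2  0.2]]
front [0.55171152 0.10935555 0.16071755]
staple [0.58072019 0.11024612 0.15145991]
hh [0.50171454 0.10782063 0.077     ]
tip [0.47540494 0.10701292 0.1396989 ]
[ 0.20848431 -0.50895388  0.22182978] [[ 9.25365442e-01  3.79076243e-01 -1.12568538e-05]
 [ 3.79076242e-01 -9.25365441e-01 -5.04320683e-05]
 [-2.95343024e-05  4.24008873e-05 -9.99999999e-01]]
```

```bash
cat > tgt.py <<'E'
from fit import *
from scipy.spatial.transform import Rotation as R
X=[0.57968,0.11021,0.03069]
def go(targets):
    s=env.observe(); R0=np.array(s['tool_rot']); p=np.array(s['position'])
    c,n=np.cos(X[2]),np.sin(X[2]); Rt=np.array([[c,n,0],[n,-c,0],[0,0,-1]])
    print('t',s['time_s'],'pos',p.round(4),'F',np.round(s['ft_force'],1),'w',s['grip_width'])
    print('box xy tip', np.round(np.array([[c,n],[-n,c]])@(p[:2]-X[:2]),4), 'tipz',round(p[2]-.011,4))
    print('rotvec',np.degrees(R.from_matrix(R0.T@Rt).as_rotvec()).round(2))
    for b in targets:  # box frame fingertip position
        t=W(b,X)+[0,0,.011]; print(b,'world',t.round(3),'shift mm',(R0.T@(t-p)*1e3).round(1))
E
python3 -c "
from tgt import *
go([(-.24,-.22,.22),(-.02,-.065,.21)])"
```

```text
t 1.1 pos [ 0.2085 -0.509   0.2218] F [ 0.2 -0.4 -0.4] w 0.08517087302823996
box xy tip [-0.39   -0.6075] tipz 0.2108
rotvec [ 0.    0.   20.52]
(-0.24, -0.22, 0.22) world [ 0.347 -0.117  0.231] shift mm [ 276.3 -310.3   -9.2]
(-0.02, -0.065, 0.21) world [0.562 0.045 0.221] shift mm [ 536.7 -378.4    0.8]
```

servo_tool([
  {"linear": [30,-34,-1],"angular": [0,0,2],"gripper": -1},
  {"linear": [60,-68,-2],"angular": [0,0,4],"gripper": -1},
  {"linear": [90,-101,-3],"angular": [0,0,6],"gripper": -1},
  {"linear": [120,-135,-4],"angular": [0,0,8],"gripper": -1},
  {"linear": [150,-168,-5],"angular": [0,0,10],"gripper": -1},
  {"linear": [180,-202,-6],"angular": [0,0,12],"gripper": -1},
  {"linear": [210,-236,-7],"angular": [0,0,14],"gripper": -1},
  {"linear": [243,-273,-8],"angular": [0,0,17],"gripper": -1},
  {"linear": [276,-310,-9],"angular": [0,0,20.5],"gripper": -1},
  {"linear": [315,-320,-9],"angular": [0,0,20.5],"gripper": -1},
  {"linear": [355,-331,-8],"angular": [0,0,20.5],"gripper": -1},
  {"linear": [395,-342,-6],"angular": [0,0,20.5],"gripper": -1},
  {"linear": [435,-352,-4],"angular": [0,0,20.5],"gripper": -1},
  {"linear": [475,-363,-2],"angular": [0,0,20.5],"gripper": -1},
  {"linear": [510,-371,0],"angular": [0,0,20.5],"gripper": -1},
  {"linear": [537,-378,1],"angular": [0,0,20.5],"gripper": -1},
  {"linear": [537,-378,1],"angular": [0,0,20.5],"gripper": -1},
  {"linear": [537,-378,1],"angular": [0,0,20.5],"gripper": -1},
  {"linear": [537,-378,1],"angular": [0,0,20.5],"gripper": -1},
], force=40)

```text
time_s: 3.0
position: [0.5615, 0.0439, 0.221]
tool_rot: [[1.0, 0.03, -0.0], [0.03, -1.0, -0.0], [-0.0, 0.0, -1.0]]
ft_force: [-0.6, 0.2, 0.2]
grip_width: 0.0003
```

```bash
python3 -c "
from tgt import *
go([(-.02,-.065,.15),(-.045,-.065,.074)])
p=shot('wrist','w1');shot('scene','s1')"
```

```text
t 3.0 pos [0.5615 0.0439 0.221 ] F [-0.6  0.2  0.2] w 0.00030518470180293793
box xy tip [-0.0202 -0.0657] tipz 0.21
rotvec [ 0.01  0.01 -0.02]
(-0.02, -0.065, 0.15) world [0.562 0.045 0.161] shift mm [ 0.2 -0.8 60. ]
(-0.045, -0.065, 0.074) world [0.537 0.044 0.085] shift mm [-24.8  -0.8 136. ]
```

View pics/w1.png

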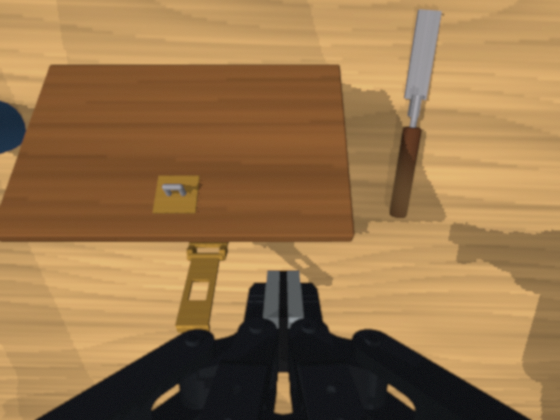

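View pics/s1.png

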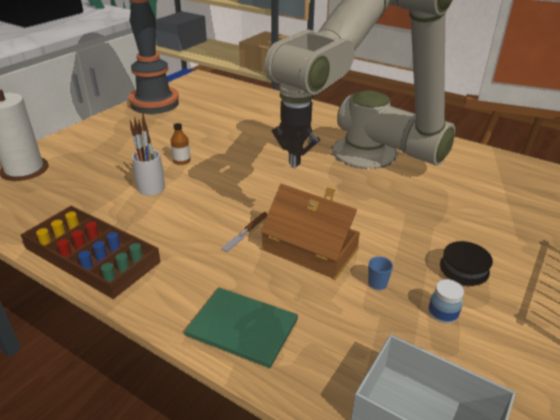

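```bash
python3 -c "
from tgt import *
s=env.observe();p=env.get_image('wrist');T=np.eye(4);T[:3,:3]=s['tool_rot'];T[:3,3]=s['position'];T=T@p['T_tool_cam']
q=env.get_image('scene')
print('tip scene',proj(q,np.array(s['position'])-[0,0,.011]))
print(p['T_tool_cam'])
lid,hasp=pts(.7137,1.968)
for n,P in dict(fl=lid(.14,.11,.012),fr=lid(.14,-.11,.012),br=lid(0,-.11,.012),st=lid(.112,0,.024),tip=hasp(.068,0,0.004)).items(): print(n,proj(p,W(P,X),T), proj(q,W(P,X)))
print('tip',proj(p,np.array(s['position'])-[0,0,.011],T))
"
```

```text
tip scene [294.22637381 173.02332374]
[[-1.42772466e-04  9.47939046e-01  3.18451794e-01  8.16280876e-02]
 [ 9.99999973e-01  7.67778984e-05  2.19787409e-04 -1.43839637e-03]
 [ 1.83895007e-04  3.18451816e-01 -9.47939031e-01 -1.51530063e-01]
 [ 0.00000000e+00  0.00000000e+00  0.00000000e+00  1.00000000e+00]]
fl [ -2.00792391 242.25730883] [356.81771469 208.33355364]
fr [357.40280407 241.9958493 ] [280.88706729 182.97004937]
br [343.25963466  64.9174929 ] [259.71543107 231.03180657]
st [177.42480885 192.31835146] [312.01683631 203.67162884]
tip [195.58592464 330.5143554 ] [330.79902794 187.99644375]
tip [285.92332517 267.10926565]
```

servo_tool([
  {"linear": [0,0,15],"gripper": -1},
  {"linear": [0,0,30],"gripper": -1},
  {"linear": [0,0,42],"gripper": -1},
  {"linear": [0,0,50],"gripper": -1},
  {"linear": [-2,0,57],"gripper": -1},
  {"linear": [-4,0,64],"gripper": -1},
  {"linear": [-6,0,71],"gripper": -1},
  {"linear": [-8,0,78],"gripper": -1},
  {"linear": [-10,0,85],"gripper": -1},
  {"linear": [-12,0,92],"gripper": -1},
  {"linear": [-15,0,99],"gripper": -1},
  {"linear": [-18,0,106],"gripper": -1},
])

```text
validation failed for argument at $.co...
```

```bash
python3 -c "
from tgt import *
go([(-.04,-.065,.072)])
p=shot('wrist','w2')"
```

```text
t 3.2 pos [0.5617 0.0439 0.2212] F [-0.7  0.   0.3] w 0.00029020511022530905
box xy tip [-0.02   -0.0657] tipz 0.2102
rotvec [ 0.01 -0.03 -0.03]
(-0.04, -0.065, 0.072) world [0.542 0.044 0.083] shift mm [-20.1  -0.7 138.2]
```

View pics/w2.png

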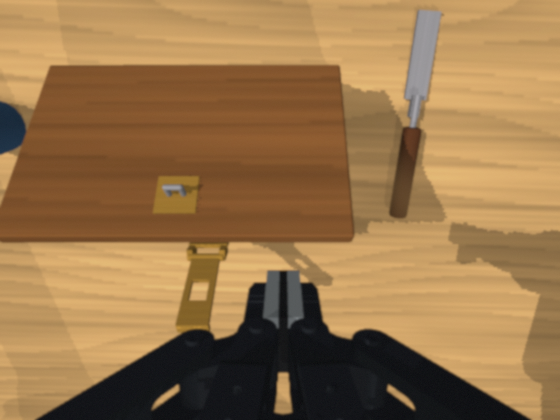

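The move was refused because the angular field was missing; I'll send it again with that filled in.

servo_tool([
  {"linear": [0,0,15],"angular": [0,0,0],"gripper": -1},
  {"linear": [0,0,30],"angular": [0,0,0],"gripper": -1},
  {"linear": [0,0,42],"angular": [0,0,0],"gripper": -1},
  {"linear": [0,0,50],"angular": [0,0,0],"gripper": -1},
  {"linear": [-2,0,57],"angular": [0,0,0],"gripper": -1},
  {"linear": [-4,0,64],"angular": [0,0,0],"gripper": -1},
  {"linear": [-6,0,71],"angular": [0,0,0],"gripper": -1},
  {"linear": [-8,0,78],"angular": [0,0,0],"gripper": -1},
  {"linear": [-10,0,85],"angular": [0,0,0],"gripper": -1},
  {"linear": [-12,0,92],"angular": [0,0,0],"gripper": -1},
  {"linear": [-15,0,99],"angular": [0,0,0],"gripper": -1},
  {"linear": [-18,0,106],"angular": [0,0,0],"gripper": -1},
])

```text
time_s: 4.45
position: [0.5439, 0.0438, 0.1143]
tool_rot: [[1.0, 0.031, 0.0], [0.031, -1.0, -0.0], [0.0, 0.0, -1.0]]
ft_force: [-0.0, 0.5, 2.2]
grip_width: 0.0001
```

```bash
python3 -c "
from tgt import *
go([(-.04,-.065,.072)])
p=shot('wrist','w3')"
```

```text
t 4.45 pos [0.5439 0.0438 0.1143] F [-0.   0.5  2.2] w 5.183848796724136e-05
box xy tip [-0.0378 -0.0652] tipz 0.1033
rotvec [ 0.   -0.01  0.02]
(-0.04, -0.065, 0.072) world [0.542 0.044 0.083] shift mm [-2.3 -0.2 31.3]
```

View pics/w3.png

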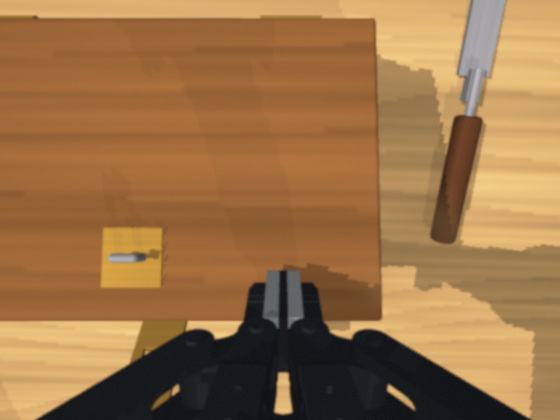

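servo_tool([
  {"linear": [-2,0,6],"angular": [0,0,0],"gripper": -1},
  {"linear": [-4,0,12],"angular": [0,0,0],"gripper": -1},
  {"linear": [-6,0,18],"angular": [0,0,0],"gripper": -1},
  {"linear": [-8,0,23],"angular": [0,0,0],"gripper": -1},
  {"linear": [-9,0,27],"angular": [0,0,0],"gripper": -1},
  {"linear": [-10,0,29],"angular": [0,0,0],"gripper": -1},
  {"linear": [-10,0,30],"angular": [0,0,0],"gripper": -1},
])

```text
time_s: 5.2
position: [0.5341, 0.0436, 0.0847]
tool_rot: [[1.0, 0.031, -0.0], [0.031, -1.0, 0.0], [-0.0, -0.0, -1.0]]
ft_force: [-1.1, 0.1, 1.9]
grip_width: 0.0003
```

servo_tool([
  {"linear": [0,0,1],"angular": [0,0,0],"gripper": -1},
  {"linear": [0,0,1.5],"angular": [0,0,0],"gripper": -1},
])

```text
time_s: 5.4
position: [0.534, 0.0436, 0.0833]
tool_rot: [[1.0, 0.031, -0.0], [0.031, -1.0, 0.0], [-0.0, -0.0, -1.0]]
ft_force: [-0.5, 0.3, 2.2]
grip_width: -0.0001
```

Force is still about 2 N, which is the hinge moving; I'll keep going in small steps.

servo_tool([
  {"linear": [0,0,0.7],"angular": [0,0,0],"gripper": -1},
  {"linear": [0,0,1.4],"angular": [0,0,0],"gripper": -1},
])

```text
time_s: 5.6
position: [0.5341, 0.0436, 0.0819]
tool_rot: [[1.0, 0.031, -0.0], [0.031, -1.0, -0.0], [-0.0, 0.0, -1.0]]
ft_force: [-1.0, -0.5, 1.9]
grip_width: 0.0003
```

servo_tool([
  {"linear": [0,0,0.5],"angular": [0,0,0],"gripper": -1},
  {"linear": [0,0,1],"angular": [0,0,0],"gripper": -1},
])

```text
time_s: 5.8
position: [0.5341, 0.0436, 0.0809]
tool_rot: [[1.0, 0.031, -0.0], [0.031, -1.0, -0.0], [-0.0, 0.0, -1.0]]
ft_force: [-0.4, 0.1, 2.0]
grip_width: 0.0001
```

servo_tool([
  {"linear": [0,0,0.7],"angular": [0,0,0],"gripper": -1},
  {"linear": [0,0,1.4],"angular": [0,0,0],"gripper": -1},
  {"linear": [0,0,2],"angular": [0,0,0],"gripper": -1},
])

```text
time_s: 6.1
position: [0.5341, 0.0435, 0.0789]
tool_rot: [[1.0, 0.031, -0.0], [0.031, -1.0, -0.0], [-0.0, 0.0, -1.0]]
ft_force: [-0.8, -1.0, 1.4]
grip_width: -0.0003
```

```bash
python3 -c "
from tgt import *
go([(-.04,-.065,.072)])
p=shot('wrist','w4');p=shot('scene','s4');cv2.imwrite('pics/s4c.png',cv2.resize(p['frame'][150:300,210:410],None,fx=4,fy=4))"
```

```text
t 6.1 pos [0.5341 0.0435 0.0789] F [-0.8 -1.   1.4] w -0.00028511320447519213
box xy tip [-0.0476 -0.0652] tipz 0.0679
rotvec [0.   0.   0.02]
(-0.04, -0.065, 0.072) world [0.542 0.044 0.083] shift mm [ 7.6 -0.2 -4.1]
```

View pics/s4c.png

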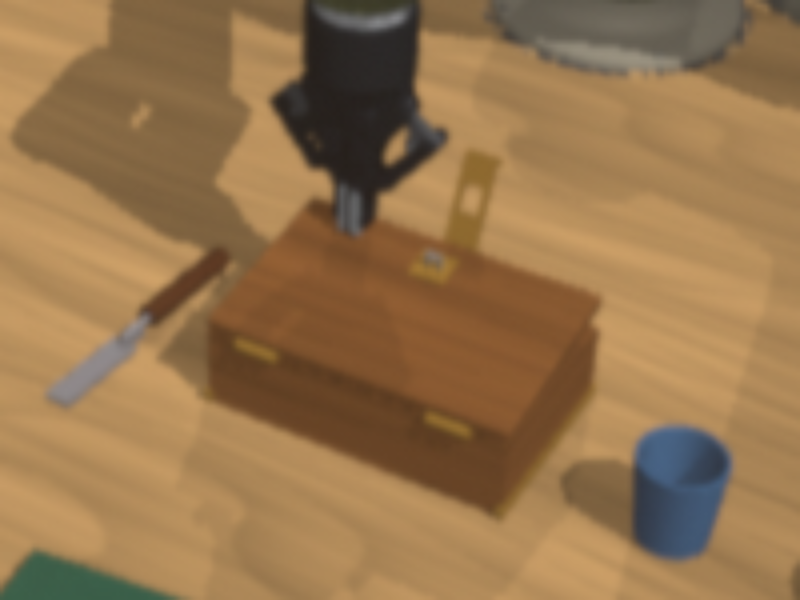

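View pics/w4.png

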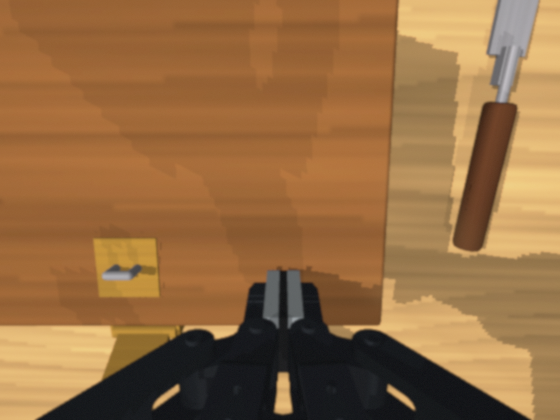

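servo_tool([
  {"linear": [0,0,1],"angular": [0,0,0],"gripper": -1},
  {"linear": [0,0,2],"angular": [0,0,0],"gripper": -1},
  {"linear": [0,0,3],"angular": [0,0,0],"gripper": -1},
])

```text
time_s: 6.5
position: [0.5341, 0.0436, 0.0758]
tool_rot: [[1.0, 0.031, -0.0], [0.031, -1.0, 0.0], [-0.0, -0.0, -1.0]]
ft_force: [-0.7, 0.5, 1.3]
grip_width: -0.0004
```

servo_tool([
  {"linear": [0,0,1],"angular": [0,0,0],"gripper": -1},
  {"linear": [0,0,2],"angular": [0,0,0],"gripper": -1},
])

```text
time_s: 6.7
position: [0.5341, 0.0436, 0.0738]
tool_rot: [[1.0, 0.031, -0.0], [0.031, -1.0, 0.0], [-0.0, -0.0, -1.0]]
ft_force: [-0.1, 0.3, 1.2]
grip_width: 0.0001
```

servo_tool([
  {"linear": [0,0,1],"angular": [0,0,0],"gripper": -1},
  {"linear": [0,0,1.5],"angular": [0,0,0],"gripper": -1},
])

```text
time_s: 6.9
position: [0.5341, 0.0436, 0.0723]
tool_rot: [[1.0, 0.031, -0.0], [0.031, -1.0, 0.0], [-0.0, -0.0, -1.0]]
ft_force: [-1.2, -0.1, 1.7]
grip_width: -0.0001
```

```bash
python3 -c "
from tgt import *
go([(-.04,-.065,.072)])
p=shot('wrist','w5');p=shot('scene','s5');cv2.imwrite('pics/s5c.png',cv2.resize(p['frame'][180:300,250:380],None,fx=5,fy=5))"
```

```text
t 6.9 pos [0.5341 0.0436 0.0723] F [-1.2 -0.1  1.7] w -8.851049353055334e-05
box xy tip [-0.0476 -0.0652] tipz 0.0613
rotvec [-0.    0.01  0.02]
(-0.04, -0.065, 0.072) world [0.542 0.044 0.083] shift mm [  7.6  -0.2 -10.7]
```

View pics/s5c.png

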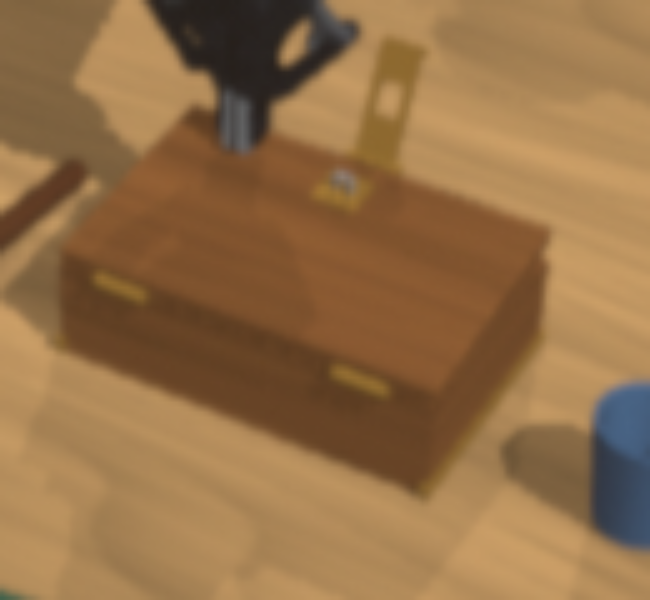

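View pics/w5.png

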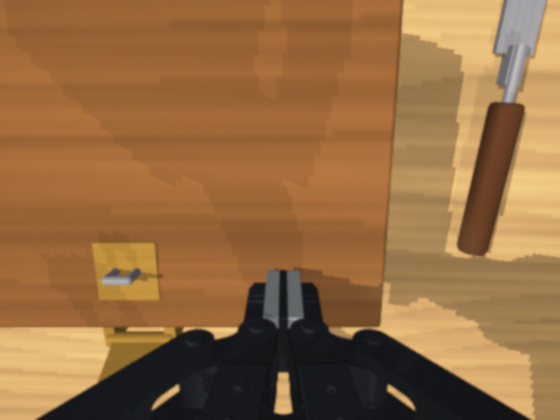

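servo_tool([
  {"linear": [0,0,1],"angular": [0,0,0],"gripper": -1},
  {"linear": [0,0,1.5],"angular": [0,0,0],"gripper": -1},
])

```text
time_s: 7.2
position: [0.5341, 0.0435, 0.0709]
tool_rot: [[1.0, 0.031, -0.0], [0.031, -1.0, -0.0], [-0.0, 0.0, -1.0]]
ft_force: [-1.0, 0.2, 2.1]
grip_width: 0.0003
```

servo_tool([
  {"linear": [0,0,0.7],"angular": [0,0,0],"gripper": -1},
  {"linear": [0,0,1.2],"angular": [0,0,0],"gripper": -1},
])

```text
time_s: 7.4
position: [0.5341, 0.0436, 0.0697]
tool_rot: [[1.0, 0.031, -0.0], [0.031, -1.0, 0.0], [-0.0, -0.0, -1.0]]
ft_force: [-1.0, -0.2, 1.8]
grip_width: 0.0
```

servo_tool([
  {"linear": [0,0,0.7],"angular": [0,0,0],"gripper": -1},
  {"linear": [0,0,1.2],"angular": [0,0,0],"gripper": -1},
])

```text
time_s: 7.6
position: [0.5341, 0.0435, 0.0685]
tool_rot: [[1.0, 0.031, -0.0], [0.031, -1.0, -0.0], [-0.0, 0.0, -1.0]]
ft_force: [-1.1, -0.3, 1.7]
grip_width: -0.0001
```

```bash
python3 -c "
from tgt import *
go([])
p=shot('wrist','w6');p=shot('scene','s6');cv2.imwrite('pics/s6c.png',cv2.resize(p['frame'][180:300,250:380],None,fx=5,fy=5))
for a in [0,.03,.06,.1,.15]:
  lid,h=pts(a,1.97); print(a,[((proj(p,W(P,X))-[250,180])*5).round(0) for P in (lid(.14,.11,.012),lid(.112,0,.024),lid(.14,-.11,.012))])
s=env.observe()['position']
print((proj(p,np.array(s)-[0,0,.011])-[250,180])*5,(proj(p,np.array(s)-[0,0,-.011])-[250,180])*5)
"
```

```text
t 7.6 pos [0.5341 0.0435 0.0685] F [-1.1 -0.3  1.7] w -0.00011488462133747421
box xy tip [-0.0476 -0.0652] tipz 0.0575
rotvec [0.   0.   0.02]
0 [array([550., 239.]), array([342., 182.]), array([192., 113.])]
0.03 [array([551., 233.]), array([342., 178.]), array([191., 107.])]
0.06 [array([551., 227.]), array([342., 173.]), array([191., 101.])]
0.1 [array([552., 219.]), array([341., 168.]), array([190.,  94.])]
0.15 [array([552., 211.]), array([340., 162.]), array([189.,  85.])]
[240.34439012 178.41171351] [241.45677701 146.23750917]
```

View pics/s6c.png

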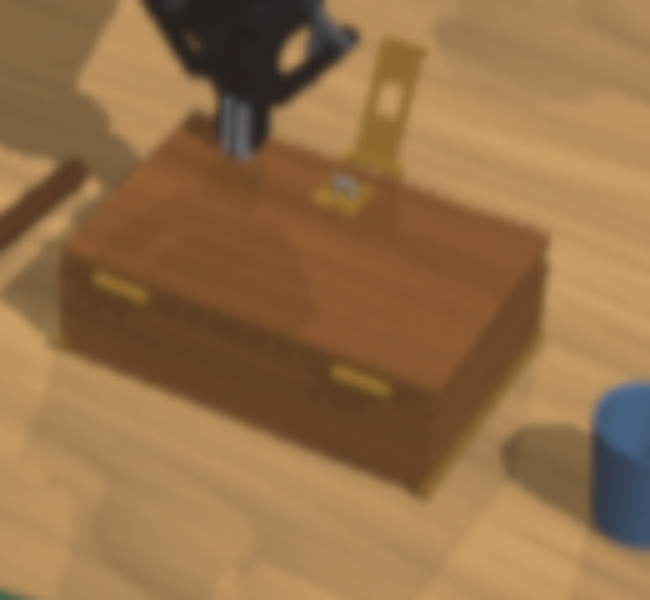

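servo_tool([
  {"linear": [0,0,0.7],"angular": [0,0,0],"gripper": -1},
  {"linear": [0,0,1.2],"angular": [0,0,0],"gripper": -1},
])

```text
time_s: 7.9
position: [0.5341, 0.0436, 0.0673]
tool_rot: [[1.0, 0.031, -0.0], [0.031, -1.0, 0.0], [-0.0, -0.0, -1.0]]
ft_force: [-0.4, -0.7, 2.0]
grip_width: -0.0001
```

servo_tool([
  {"linear": [0,0,0.7],"angular": [0,0,0],"gripper": -1},
  {"linear": [0,0,1.2],"angular": [0,0,0],"gripper": -1},
])

```text
time_s: 8.1
position: [0.5341, 0.0435, 0.0661]
tool_rot: [[1.0, 0.031, -0.0], [0.031, -1.0, -0.0], [-0.0, 0.0, -1.0]]
ft_force: [-1.3, -0.2, 1.2]
grip_width: -0.0001
```

servo_tool([
  {"linear": [0,0,0.7],"angular": [0,0,0],"gripper": -1},
  {"linear": [0,0,1.2],"angular": [0,0,0],"gripper": -1},
])

```text
time_s: 8.3
position: [0.5341, 0.0435, 0.0648]
tool_rot: [[1.0, 0.031, -0.0], [0.031, -1.0, 0.0], [-0.0, -0.0, -1.0]]
ft_force: [-0.6, -0.7, 1.2]
grip_width: 0.0
```

servo_tool([
  {"linear": [0,0,0.7],"angular": [0,0,0],"gripper": -1},
  {"linear": [0,0,1.2],"angular": [0,0,0],"gripper": -1},
])

```text
time_s: 8.5
position: [0.5341, 0.0435, 0.0636]
tool_rot: [[1.0, 0.031, -0.0], [0.031, -1.0, -0.0], [-0.0, 0.0, -1.0]]
ft_force: [-0.9, -0.0, 1.6]
grip_width: 0.0001
```

servo_tool([
  {"linear": [0,0,0.7],"angular": [0,0,0],"gripper": -1},
  {"linear": [0,0,1],"angular": [0,0,0],"gripper": -1},
])

```text
time_s: 8.7
position: [0.5341, 0.0435, 0.0626]
tool_rot: [[1.0, 0.031, -0.0], [0.031, -1.0, 0.0], [-0.0, -0.0, -1.0]]
ft_force: [-1.0, -0.1, 2.2]
grip_width: 0.0002
```

```bash
python3 -c "
from tgt import *
go([])
p=shot('scene','s7');cv2.imwrite('pics/s7c.png',cv2.resize(p['frame'][180:300,250:380],None,fx=5,fy=5))
"
```

```text
t 8.7 pos [0.5341 0.0435 0.0626] F [-1.  -0.1  2.2] w 0.00018834081791923332
box xy tip [-0.0476 -0.0652] tipz 0.0516
rotvec [-0.    0.01  0.02]
```

View pics/s7c.png

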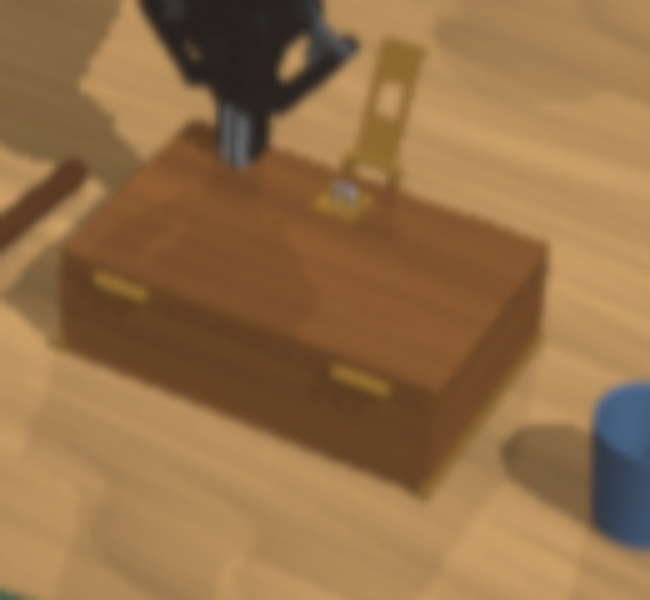

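servo_tool([
  {"linear": [0,0,0.6],"angular": [0,0,0],"gripper": -1},
  {"linear": [0,0,1],"angular": [0,0,0],"gripper": -1},
])

```text
time_s: 8.95
position: [0.5342, 0.0435, 0.0625]
tool_rot: [[1.0, 0.031, 0.001], [0.031, -1.0, -0.0], [0.001, 0.0, -1.0]]
ft_force: [-5.0, -0.1, 13.1]
grip_width: 0.0
```

servo_tool([
  {"linear": [0,0,0.6],"angular": [0,0,0],"gripper": -1},
  {"linear": [0,0,1],"angular": [0,0,0],"gripper": -1},
])

```text
time_s: 9.15
position: [0.5343, 0.0435, 0.0624]
tool_rot: [[1.0, 0.031, 0.001], [0.031, -1.0, -0.0], [0.001, 0.0, -1.0]]
ft_force: [-7.2, -0.2, 21.7]
grip_width: -0.0
```

servo_tool([
  {"linear": [0,0,0.6],"angular": [0,0,0],"gripper": -1},
  {"linear": [0,0,1],"angular": [0,0,0],"gripper": -1},
])

```text
time_s: 9.35
position: [0.5343, 0.0435, 0.0623]
tool_rot: [[1.0, 0.031, 0.002], [0.031, -1.0, -0.001], [0.002, 0.001, -1.0]]
ft_force: [-10.7, 0.2, 30.1]
grip_width: -0.0003
```

servo_tool([
  {"linear": [0,0,-20],"angular": [0,0,0],"gripper": -1},
  {"linear": [0,0,-60],"angular": [0,0,0],"gripper": -1},
  {"linear": [0,0,-100],"angular": [0,0,0],"gripper": -1},
  {"linear": [-20,-5,-121],"angular": [0,0,0],"gripper": -1},
  {"linear": [-55,-20,-121],"angular": [0,0,0],"gripper": -1},
  {"linear": [-90,-40,-121],"angular": [0,0,0],"gripper": -1},
  {"linear": [-117,-65,-121],"angular": [0,0,0],"gripper": -1},
  {"linear": [-117,-65,-121],"angular": [0,0,0],"gripper": -1},
  {"linear": [-117,-65,-121],"angular": [0,0,0],"gripper": -1},
])

```text
time_s: 10.25
position: [0.4154, 0.1051, 0.181]
tool_rot: [[0.999, 0.032, 0.001], [0.032, -0.999, -0.0], [0.001, 0.0, -1.0]]
ft_force: [0.7, -0.2, -0.2]
grip_width: 0.0002
```

```bash
sed -i 's/\.011\]; print/-.0095]; print/; s/p\[2\]-.011/p[2]+.0095/' tgt.py; sed -n 10,20p tgt.py; python3 -c "
from tgt import *
go([(-.14,0,.12)])
s=env.observe();p=shot('wrist','w8');T=np.eye(4);T[:3,:3]=s['tool_rot'];T[:3,3]=s['position'];T=T@p['T_tool_cam']
for h in (1.9,1.97,2.05):
  lid,hasp=pts(0,h);print(h,[proj(p,W(P,X),T).round(0) for P in (hasp(0,0,0),hasp(.068,.012,.002),hasp(.068,-.012,.002),lid(.112,0,.024),lid(.14,-.11,.012))])
p=shot('scene','s8');cv2.imwrite('pics/s8c.png',cv2.resize(p['frame'][150:300,210:410],None,fx=4,fy=4))
lid,hasp=pts(0,1.97);print([(proj(p,W(P,X))-[210,150])*4 for P in (lid(.14,.11,.012),lid(.112,0,.024))])
"
```

```text
for b in targets:  # box frame fingertip position
        t=W(b,X)+[0,0,-.0095]; print(b,'world',t.round(3),'shift mm',(R0.T@(t-p)*1e3).round(1))
t 10.25 pos [0.4154 0.1051 0.181 ] F [ 0.7 -0.2 -0.2] w 0.00018096487972996505
box xy tip [-0.1644 -0.    ] tipz 0.1905
rotvec [ 0.01 -0.07  0.08]
(-0.14, 0, 0.12) world [0.44  0.106 0.11 ] shift mm [24.3 -0.  70.6]
1.9 [array([285.,  80.]), array([262., 128.]), array([310., 128.]), array([286.,  16.]), array([455.,  67.])]
1.97 [array([285.,  80.]), array([262., 136.]), array([309., 137.]), array([286.,  16.]), array([455.,  67.])]
2.05 [array([285.,  80.]), array([263., 145.]), array([309., 145.]), array([286.,  16.]), array([455.,  67.])]
[array([600.3847133, 310.8232864]), array([433.99338106, 265.54646081])]
```

View pics/w8.png

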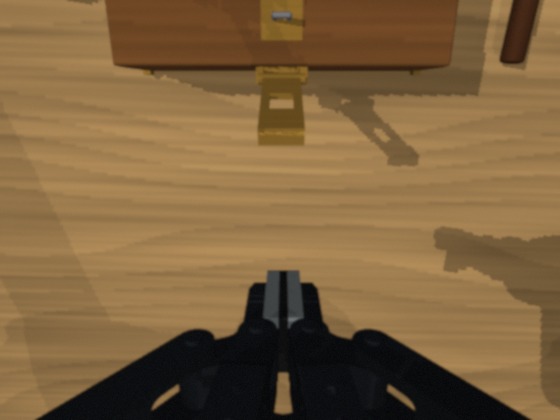

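View pics/s8c.png

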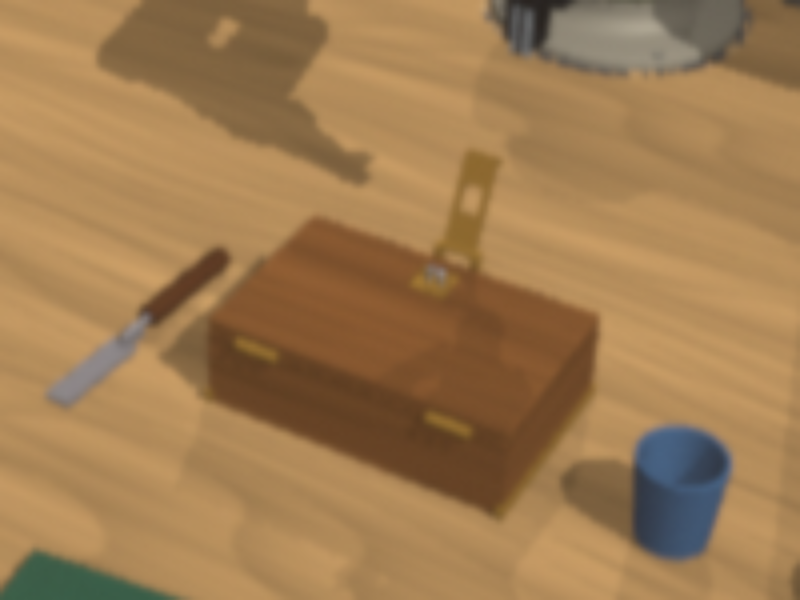

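servo_tool([
  {"linear": [20,0,25],"angular": [0,0,0],"gripper": -1},
  {"linear": [22,0,50],"angular": [0,0,0],"gripper": -1},
  {"linear": [24,0,65],"angular": [0,0,0],"gripper": -1},
  {"linear": [32,0,65],"angular": [0,0,0],"gripper": -1},
  {"linear": [40,0,65],"angular": [0,0,0],"gripper": -1},
  {"linear": [47,0,65],"angular": [0,0,0],"gripper": -1},
  {"linear": [54,0,65],"angular": [0,0,0],"gripper": -1},
  {"linear": [61,0,65],"angular": [0,0,0],"gripper": -1},
  {"linear": [68,0,65],"angular": [0,0,0],"gripper": -1},
  {"linear": [75,0,65],"angular": [0,0,0],"gripper": -1},
  {"linear": [82,0,65],"angular": [0,0,0],"gripper": -1},
])

```text
time_s: 11.45
position: [0.4977, 0.1075, 0.1158]
tool_rot: [[1.0, 0.031, 0.0], [0.031, -1.0, 0.0], [0.0, -0.0, -1.0]]
ft_force: [-0.8, 0.5, -0.5]
grip_width: -0.0
```

```bash
python3 -c "
from tgt import *
go([])
p=shot('wrist','w9')
p=shot('scene','s9');cv2.imwrite('pics/s9c.png',cv2.resize(p['frame'][150:300,210:410],None,fx=4,fy=4))
"
```

```text
t 11.45 pos [0.4977 0.1075 0.1158] F [-0.8  0.5 -0.5] w -3.1893139446902716e-05
box xy tip [-0.082  -0.0002] tipz 0.1253
rotvec [-0.   -0.    0.02]
```

View pics/w9.png

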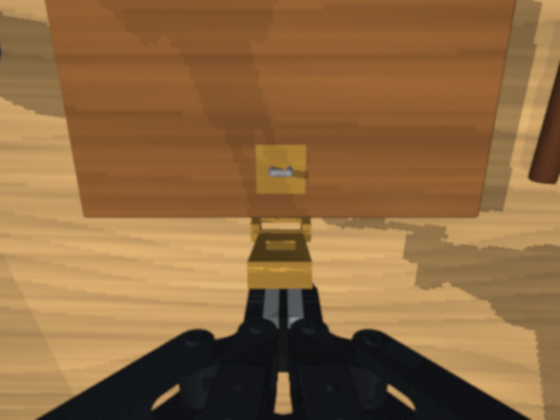

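View pics/s9c.png

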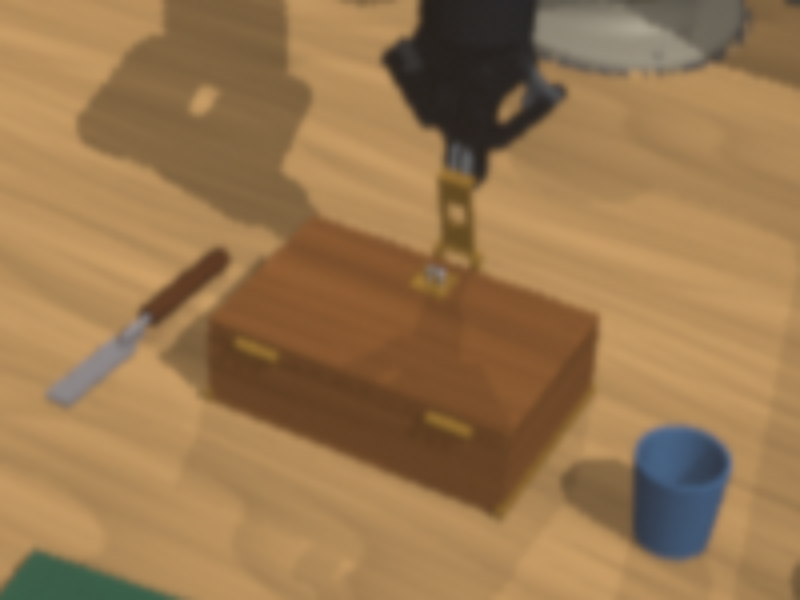

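servo_tool([
  {"linear": [6,0,0],"angular": [0,0,0],"gripper": -1},
  {"linear": [12,0,0],"angular": [0,0,0],"gripper": -1},
  {"linear": [18,0,3],"angular": [0,0,0],"gripper": -1},
  {"linear": [23,0,6],"angular": [0,0,0],"gripper": -1},
  {"linear": [28,0,10],"angular": [0,0,0],"gripper": -1},
  {"linear": [32,0,14],"angular": [0,0,0],"gripper": -1},
  {"linear": [35,0,17],"angular": [0,0,0],"gripper": -1},
  {"linear": [38,0,20],"angular": [0,0,0],"gripper": -1},
])

```text
time_s: 12.35
position: [0.5352, 0.1086, 0.0953]
tool_rot: [[1.0, 0.031, -0.001], [0.031, -1.0, 0.0], [-0.001, -0.0, -1.0]]
ft_force: [-1.1, -0.6, 0.7]
grip_width: 0.0002
```

```bash
python3 -c "
from tgt import *
go([])
p=shot('wrist','w10')
p=shot('scene','s10');cv2.imwrite('pics/s10c.png',cv2.resize(p['frame'][150:300,210:410],None,fx=4,fy=4))
"
```

```text
t 12.35 pos [0.5352 0.1086 0.0953] F [-1.1 -0.6  0.7] w 0.00024995021810537244
box xy tip [-0.0446 -0.0002] tipz 0.1048
rotvec [-0.    0.04  0.02]
```

View pics/w10.png

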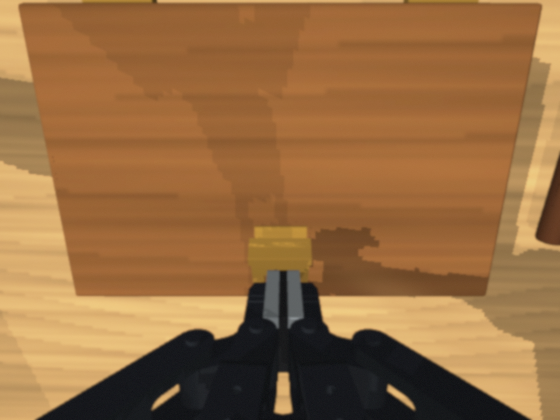

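View pics/s10c.png

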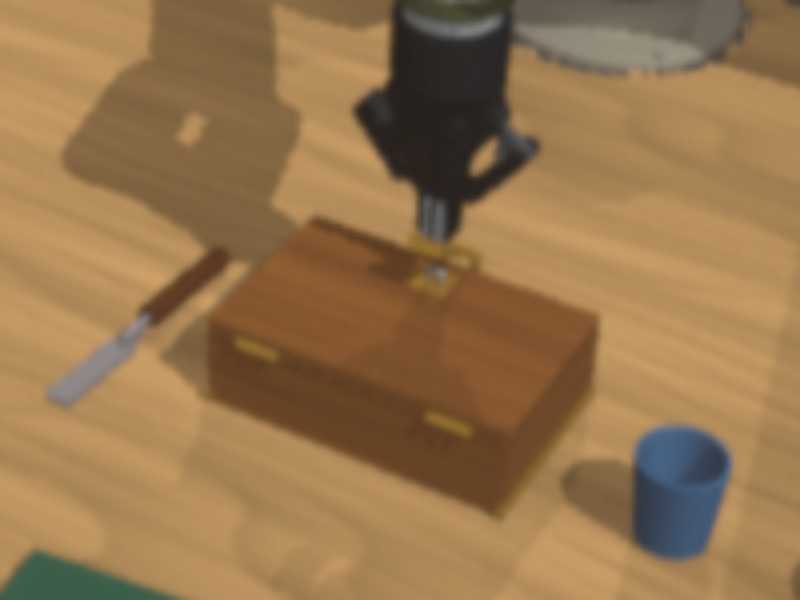

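servo_tool([
  {"linear": [-1,0,-12],"angular": [0,0,0],"gripper": -1},
  {"linear": [-1,0,-27],"angular": [0,0,0],"gripper": -1},
  {"linear": [14,0,-30],"angular": [0,0,0],"gripper": -1},
  {"linear": [29,0,-30],"angular": [0,0,0],"gripper": -1},
  {"linear": [29,0,-22],"angular": [0,0,0],"gripper": -1},
  {"linear": [29,0,-15],"angular": [0,0,0],"gripper": -1},
  {"linear": [29,0,-8],"angular": [0,0,0],"gripper": -1},
  {"linear": [29,0,-2],"angular": [0,0,0],"gripper": -1},
  {"linear": [29,0,4],"angular": [0,0,0],"gripper": -1},
  {"linear": [29,0,9],"angular": [0,0,0],"gripper": -1},
  {"linear": [29,0,13],"angular": [0,0,0],"gripper": -1},
  {"linear": [29,0,15],"angular": [0,0,0],"gripper": -1},
])

```text
time_s: 13.65
position: [0.564, 0.1095, 0.0803]
tool_rot: [[1.0, 0.031, -0.001], [0.031, -1.0, 0.0], [-0.001, -0.0, -1.0]]
ft_force: [0.4, -0.5, 1.1]
grip_width: -0.0003
```

```bash
python3 -c "
from tgt import *
go([])
p=shot('wrist','w11')
p=shot('scene','s11');cv2.imwrite('pics/s11c.png',cv2.resize(p['frame'][150:300,210:410],None,fx=4,fy=4))
"
```

```text
t 13.65 pos [0.564  0.1095 0.0803] F [ 0.4 -0.5  1.1] w -0.00031807450574874096
box xy tip [-0.0157 -0.0002] tipz 0.0898
rotvec [-0.    0.03  0.02]
```

View pics/w11.png

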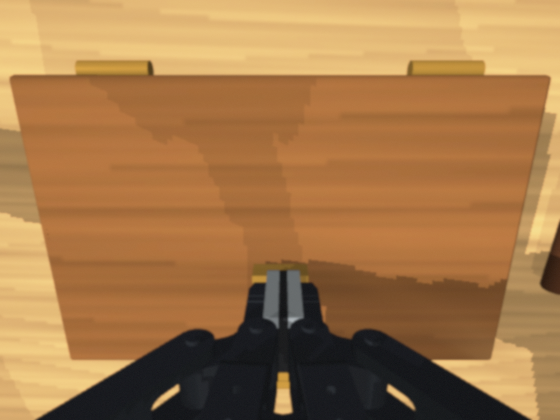

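View pics/s11c.png

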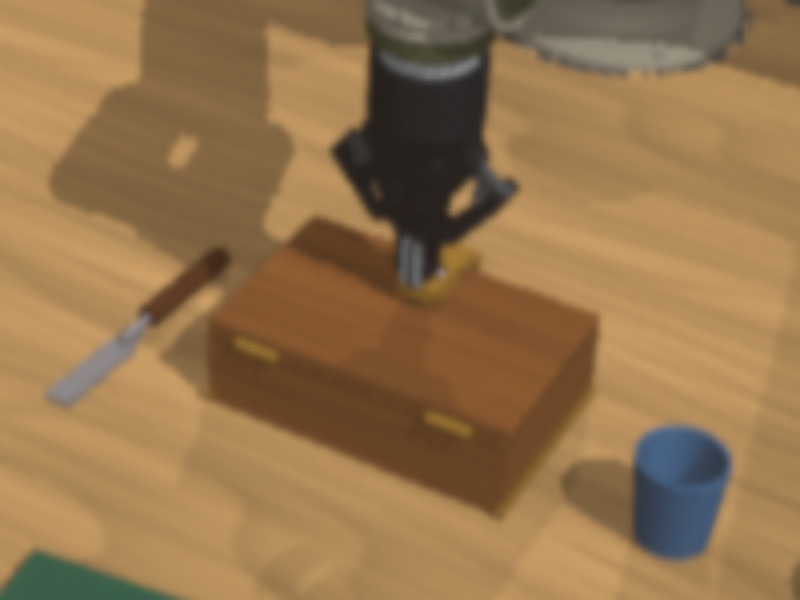

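servo_tool([
  {"linear": [0,0,1],"angular": [0,0,0],"gripper": -1},
  {"linear": [0,0,2],"angular": [0,0,0],"gripper": -1},
])

```text
time_s: 13.95
position: [0.5643, 0.1095, 0.0789]
tool_rot: [[1.0, 0.031, 0.001], [0.031, -1.0, 0.0], [0.001, -0.0, -1.0]]
ft_force: [0.4, 0.4, 0.7]
grip_width: -0.0002
```

servo_tool([
  {"linear": [0,0,1],"angular": [0,0,0],"gripper": -1},
  {"linear": [0,0,1.5],"angular": [0,0,0],"gripper": -1},
])

```text
time_s: 14.15
position: [0.5641, 0.1095, 0.0772]
tool_rot: [[1.0, 0.031, 0.0], [0.031, -1.0, 0.0], [0.0, -0.0, -1.0]]
ft_force: [0.0, 0.0, 0.7]
grip_width: 0.0001
```

servo_tool([
  {"linear": [0,0,0.7],"angular": [0,0,0],"gripper": -1},
  {"linear": [0,0,1.2],"angular": [0,0,0],"gripper": -1},
])

```text
time_s: 14.35
position: [0.5641, 0.1095, 0.076]
tool_rot: [[1.0, 0.031, 0.0], [0.031, -1.0, -0.0], [0.0, 0.0, -1.0]]
ft_force: [0.3, -0.1, -0.1]
grip_width: 0.0002
```

servo_tool([
  {"linear": [0,0,0.7],"angular": [0,0,0],"gripper": -1},
  {"linear": [0,0,1.2],"angular": [0,0,0],"gripper": -1},
])

```text
time_s: 14.55
position: [0.5642, 0.1095, 0.0752]
tool_rot: [[1.0, 0.031, 0.0], [0.031, -1.0, -0.0], [0.0, 0.0, -1.0]]
ft_force: [-2.2, -0.3, 6.7]
grip_width: -0.0001
```

servo_tool([
  {"linear": [0,0,0.7],"angular": [0,0,0],"gripper": -1},
  {"linear": [0,0,1.2],"angular": [0,0,0],"gripper": -1},
])

```text
time_s: 14.75
position: [0.5643, 0.1095, 0.0748]
tool_rot: [[1.0, 0.031, 0.001], [0.031, -1.0, -0.0], [0.001, 0.0, -1.0]]
ft_force: [-3.5, -0.5, 13.4]
grip_width: 0.0003
```

```bash
python3 -c "
from tgt import *
go([])
p=shot('wrist','w12');cv2.imwrite('pics/w12c.png',cv2.resize(p['frame'][240:320,220:340],None,fx=5,fy=5))
p=shot('scene','s12');cv2.imwrite('pics/s12c.png',cv2.resize(p['frame'][180:250,280:360],None,fx=8,fy=8))
"
```

```text
t 14.75 pos [0.5643 0.1095 0.0748] F [-3.5 -0.5 13.4] w 0.0003404092796800087
box xy tip [-0.0154 -0.0002] tipz 0.0843
rotvec [ 0.01 -0.07  0.03]
```

View pics/w12c.png

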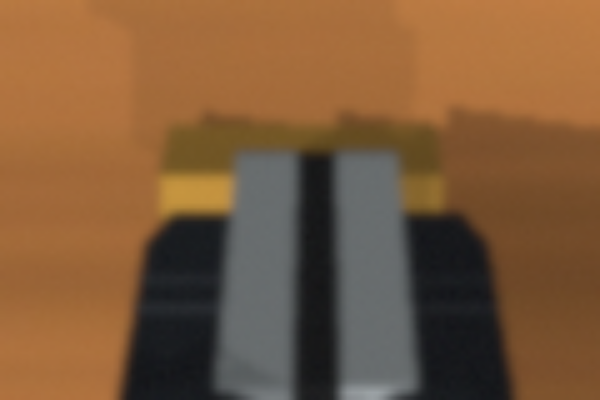

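View pics/s12c.png

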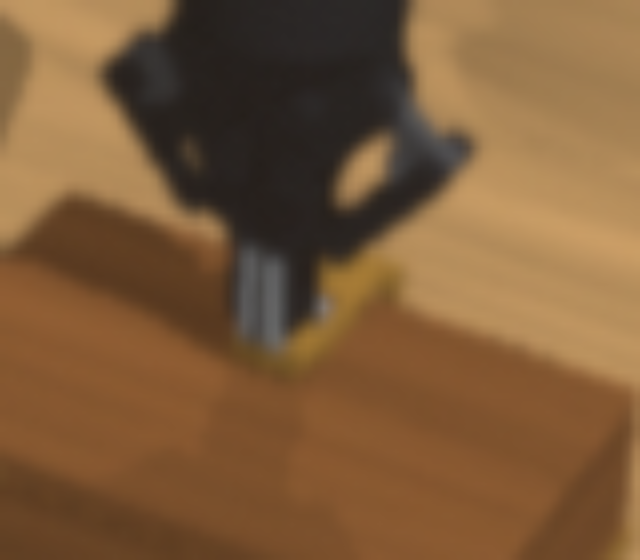

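servo_tool([
  {"linear": [0,0,0.7],"angular": [0,0,0],"gripper": -1},
  {"linear": [0,0,0.7],"angular": [0,0,0],"gripper": -1},
  {"linear": [0,0,-20],"angular": [0,0,0],"gripper": -1},
  {"linear": [0,0,-60],"angular": [0,0,0],"gripper": -1},
  {"linear": [-30,0,-100],"angular": [0,0,0],"gripper": -1},
  {"linear": [-70,0,-120],"angular": [0,0,0],"gripper": -1},
  {"linear": [-110,0,-120],"angular": [0,0,0],"gripper": -1},
  {"linear": [-110,0,-120],"angular": [0,0,0],"gripper": -1},
])

```text
time_s: 15.65
position: [0.4499, 0.1065, 0.1941]
tool_rot: [[0.999, 0.032, -0.002], [0.032, -0.999, 0.0], [-0.002, -0.0, -1.0]]
ft_force: [1.0, -0.2, 0.0]
grip_width: 0.0001
```

```bash
python3 -c "
from tgt import *
go([])
s=env.observe();p=shot('wrist','w13');cv2.imwrite('pics/w13c.png',cv2.resize(p['frame'][0:200,180:400],None,fx=3,fy=3))
T=np.eye(4);T[:3,:3]=s['tool_rot'];T[:3,3]=s['position'];T=T@p['T_tool_cam']
q=shot('scene','s13');cv2.imwrite('pics/s13c.png',cv2.resize(q['frame'][180:280,255:365],None,fx=6,fy=6))
for h in (0,.05,.1):
  lid,hasp=pts(0,h)
  for P in (hasp(.068,0,.010),lid(.112,0,.024),lid(.14,.11,.012),hasp(0,0,0)): print(h,((proj(p,W(P,X),T)-[180,0])*3).round(),((proj(q,W(P,X))-[255,180])*6).round())
"
```

```text
t 15.65 pos [0.4499 0.1065 0.1941] F [ 1.  -0.2  0. ] w 0.00012469460305286216
box xy tip [-0.1299  0.0002] tipz 0.2036
rotvec [-0.01  0.1   0.06]
0 [317.  67.] [348. 250.]
0 [317. 232.] [381. 218.]
0 [-149.  359.] [631. 286.]
0 [316. 396.] [417. 191.]
0.05 [318.  68.] [349. 243.]
0.05 [317. 232.] [381. 218.]
0.05 [-149.  359.] [631. 286.]
0.05 [316. 396.] [417. 191.]
0.1 [318.  69.] [350. 236.]
0.1 [317. 232.] [381. 218.]
0.1 [-149.  359.] [631. 286.]
0.1 [316. 396.] [417. 191.]
```

View pics/w13c.png

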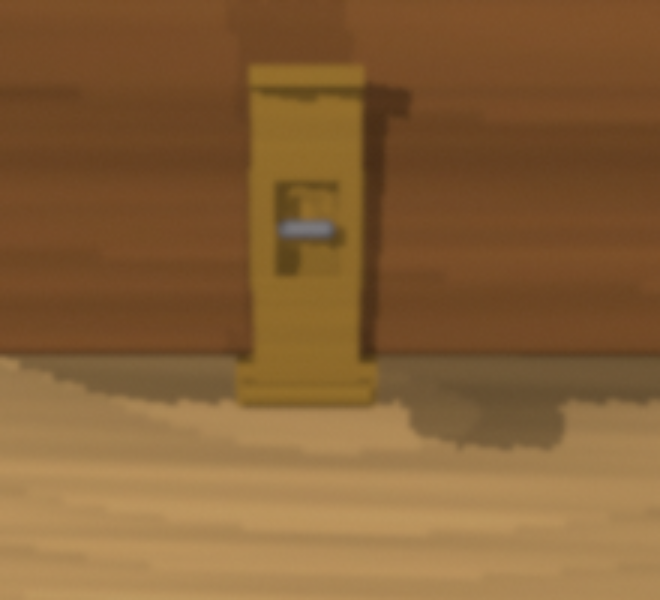

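View pics/s13c.png

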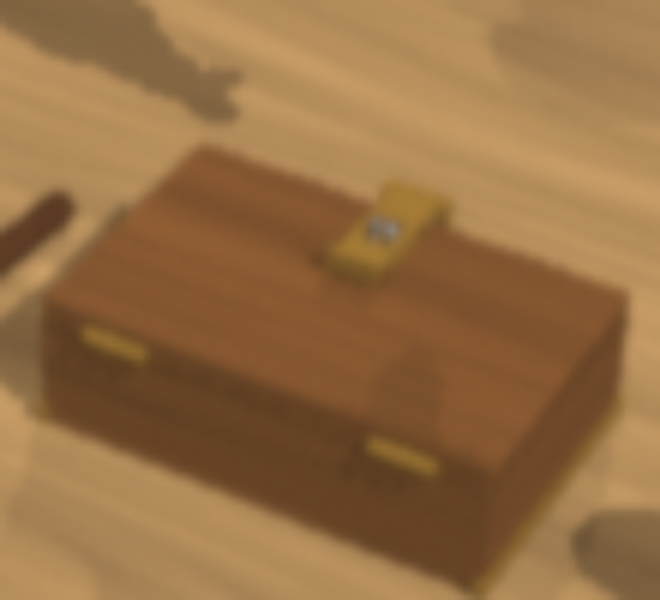

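```bash
python3 -c "
from rig import env
print(env.observe()['qvel']); print(env.close_job())"
```

```text
[-0.12520438  2.18916704 -2.30118213  0.06528946  0.04364109 -0.01001442]
the job is handed in; nothing more can be done
None
```

I shut the lid and then swung the hasp up and over, so it lies flat on the lid with the staple through its slot. I handed the job in at about 16 s with the gripper clear of the box; no verdict was reported.

**Lid:** I pressed with the closed fingers until it stopped hard. The force jumped from about 2 N to 13 N, and I pressed on to 30 N, under the 40 N limit. In the last scene picture the visible front corner is a pixel or two from where a fully shut lid should be.

**Hasp:** I pushed it from about 113° past upright, then pressed on its lip until it stopped hard at about 13 N. I pressed about 0.7 mm further without reading that force. In the last wrist picture the staple stands through the slot. In the scene picture the lip is where a flat hasp should put it, or about one pixel lower.

**Bystanders:** I aimed nothing at them and saw no contact. The palette knife and water pot looked unmoved in the pictures, but I did not measure any of the bystanders again at the end.

**What disagreed:**
- **Fingertip position:** the shut fingertips met the lid about 20 mm farther back along the tool than `env.tips_ahead` (11 mm) says. I measured this offset when the lid stopped and used it for the hasp.
- **Lip height:** the hasp's stop put the top of its lip at about 85 mm, against the 87 mm I expected from the sizes given.
- **Arm at hand-in:** two joints still read about 2°/s when I handed in, with the gripper well clear of everything.

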